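# Clamp the salt jar in its holder with the sunken knob

## Robot

A 6-joint arm with a two-finger parallel gripper is mounted at the origin on the work surface. World frame = base frame: x ahead of the robot, y to its left, z up, the work surface at z = 0. Lengths are in m, angles in degrees, forces in N, time in s.
With the tool pointing down it reaches from about 0.4 to 0.825 m from the base axis. Payload 7 kg.
Tool frame: the origin (TCP) lies midway between the tips of the shut fingers; the grasp point (between the pads) lies 19 mm behind it; z points along the fingers, y is the line along which they close (so a half turn about z gives the same grasp; the last joint's range is limited). The gripper opens to 88 mm and grips with 3 to 60 N. Pads are 19 mm wide; open, the fingers measure 130 mm over their backs; the gripper's body (78 mm by 193 mm) begins 47 mm behind the grasp point.
Start: joints at [-46.805, 20.546, 0.682, 0, -70.136, -16.507], TCP at [0.303, -0.603, 0.227] pointing down, gripper open.
Joint ranges: [-176.03, 176.03], [-82.01, 121.73], [-58.28, 71.71], [-173.87, 95.51], [-174.79, -0.11], [-173.66, 173.66]. Speed limits (degrees/s): [136.94, 136.94, 172.46, 180, 180, 180].

## Interface

Orientations are given as [roll, pitch, yaw] about the fixed x, y, z axes, in that order (R = Rz(yaw) Ry(pitch) Rx(roll)).
In Python, from plant import r, eyes, workorder gives the robot as it stands.
- The arm moves only by the tool step_arm, never from a script. Its argument "plan" is a list of rows, each a list of 5 numbers: the shift along the tool's x, y, z each as a share of 25 cm, from -1 to 1, then the turn about the tool's z as a share of 60 degrees, from -1 to 1, then the finger opening in mm, from 0 to 87.6. In form: [[x, y, z, turn, jaw], ...]. A call has 1 to 12 rows; each row is the pose to reach, as a shift and turn from the pose commanded when the call began, along the tool's axes at that moment; what a row does not reach only later rows make up. A row lasts 1/12 s, in which the tool goes at most 41.7 mm and 7.16 degrees, less where a joint would pass 70% of its speed; a pose out of reach is approached as far as the arm can. A call with a number of a shift or a turn outside -1 to 1 is refused whole. A call with a gripper value outside its range is refused whole. The fingers move at their own pace and stop on an object; "newtons" is the grip in N (left out, the last holds). Time passes only in rows, so rows that repeat a pose let the fingers close. It gives the time, the measured TCP pose, the force, the opening and the grip force at its end, in the units of the state.
- r.get_state(): the state, without advancing time (a new reading comes with each control period).
- eyes.capture(name): name is "scene" or "top"; returns the picture (400x640x3 uint8, red, green, blue); there is no depth.
- eyes.camera_model(name): a dict with "fov_y" (degrees; the focal length in pixels is half the picture's height over the tangent of half this angle, whatever the lens; pixels are square), "cx", "cy" (the principal point, pixels), "world_to_cam" (4x4, takes a point from world to camera coordinates). Camera axes: x right, y up, looking along -z (the intrinsics and any distortion apply to the point x, -y, -z); pixel columns grow to the right and rows downward; lengths in m; the calibration is good to about 2 mm. A picture is of the moment at which its call begins. camera_model takes no time and is no camera call.
- workorder.close_job(): hands the job in; it is judged then, once.
The state is a dict: "time_s": time; "joints": joint angles; "qd": joint speeds; "joint_torque": joint torques, N m; "tcp_pos": TCP position; "eef_rot": TCP orientation; "contact_force": force on the tool from outside, world axes, zero at the start; "moment": the same for the moment, N m; "gripper_width": finger opening in m; "gripper_force": force on a finger pad.
Only numpy, scipy, OpenCV 4.12 (cv2) and the standard library are available. Lean on these libraries where they do the work, as an engineer would, in place of code of your own. Each camera call takes 0.05 s, during which the arm holds its last target. There are 200 camera calls.

## Task

The trolley is about to be wheeled over the balcony sill: set the ceramic salt jar down upright in the empty bay of the white holder and let go of it, then turn the small knob sunk in the holder's round well clockwise until the sliding pad presses the jar snugly against the V stop, with a squeeze of about 11 newtons. The jar is brittle, so feel the knob's resistance and never squeeze it with 24 newtons or more; do not press the fingers hard on the well, and leave everything else on the trolley where it stands.

Things in the scene. Friction and masses are not known exactly. Their poses are not given: they have to be found in the camera images.
- jar_mid (a point): centre (half-way up) of the loose salt jar: an upright white ceramic cylinder 54 in diameter with a slightly narrower cork lid, 72 high overall, about 0.3 kg; z up its axis
- jar: the same jar; origin at the centre of its underside
- bay (a point): spot on the floor of the holder's bay (8 above the trolley top, level) where the centre of the jar's underside is to be set down; the frame is the holder's: +y points along the clamping direction, from the knob towards the V stop, x across it. Between pad and V stop the jar has 6 to 19 mm of play at the start, so it can be set down within about 3 mm of this spot; the walls of the stop reach only 18 above the bay floor
- holder: white plastic clamping holder fixed to the trolley top: base plate 110 (x) by 260 (y) and 8 thick, y from -155 to +105 of its origin, which lies on the trolley top; carries the well block at -y, the bay in the middle and the V stop at +y
- well: white block 110 x 110 and 42 high on the holder, with a round well 74 in diameter and 34 deep in its top, open upwards; origin under its centre, on the knob's axis, 100 towards -y of the holder's origin
- knob_grip (a point): point on the vertical axis of the sunken knob, 22 above the well's floor (30 above the trolley top), at the height to grip. The knob is a grey bar 28 long (along this point's x), 14 wide (its y) and 26 high on a 5 thick disc of 34 diameter that lies on the well's floor; the bar's top is 4 below the well's rim. Grip it across its 14 width; fingers must enter the well only partly open.
- knob (a joint): turn of the knob, rad, growing clockwise seen from above, 0 to 4.2, at first 0 to 0.8; the pad advances 6.0 mm per rad and the jar is snug after 1.2 to 3.5 rad in all (regrasp). While turning, the moment is 0.12 N m of friction + 0.006 N m per N of pad force. After a stop, friction may leave it up to 0.12 either side of 0.006 x force: judge by its rise over equal small steps. Let go, it stays
- pad: black pad at the end of the sliding jaw, 42 wide (x), 16 high (z), centred 18 above the trolley top, on springs: its pressing force grows by some 5 to 8 N for each mm that the jaw advances after the jar sits against the V stop (some 30 to 50 N per radian of the knob). A loose jar is pushed along with 1 to 4 N first. Origin at the centre of its front face, +y towards the jar
- stop: white V stop on the holder, 18 high, open towards the pad, adjusted by up to 4 mm along the holder from one start to the next; its origin is near that of the holder. The jar rests against both of its faces when its axis is 36 towards +y of this origin (3 to 11 beyond the bay spot)
- mortar: ceramic mortar, an open bowl 90 wide and 58 high, a bystander; origin under its centre
- tumbler: green glass tumbler, 68 wide and 85 high, a bystander; origin under its centre
- pestle: ceramic pestle lying down, 130 long and 26 thick, a bystander; origin under its middle
- opener: flat steel bottle opener, 150 long, 40 wide, 5 thick, lying on the trolley, a bystander; origin under its middle
- bento: grey bento box with a black clip-on lid, 116 x 196 x 61 high, a bystander; origin under its centre
- cloche: glass cloche (dome with a ball on top), 130 wide and 149 high, a bystander; origin under its centre

How it is judged (in metres and radians):
On the way, in this order (a step that is already met when the one before it is completed fails the run):
1. the jar stands upright in the holder's bay, let go (x of jar_mid in the frame of bay between -0.008 and 0.008 m and y of jar_mid in the frame of bay between -0.01 and 0.014 m and z of jar_mid in the frame of bay between 0.032 and 0.04 m and angle between jar_mid's own z axis and vertical below 0.08 rad and contact force between jar and the fingers below 0.1 N), for 0.2 s.
2. the pad presses the jar snugly against the V stop (x of jar_mid in the frame of bay between -0.008 and 0.008 m and y of jar_mid in the frame of bay between -0.01 and 0.014 m and z of jar_mid in the frame of bay between 0.032 and 0.04 m and angle between jar_mid's own z axis and vertical below 0.08 rad and contact force between pad and jar between 6 and 17 N and contact force between stop and jar above 4 N), for 0.2 s.
At the end, for the whole second after the job is handed in: The jar stands upright (within 0.08 rad) and at rest on the bay floor, its axis within 8 mm across and 14 mm forward or 10 mm back along the clamping direction of the bay spot, pressed by the pad with 6 to 17 N and bearing on the V stop with more than 4 N (all of step 2 and linear speed of jar below 0.01 m/s); the robot touches nothing.
It fails at once if the pad squeezes the jar with 24 N or more (contact force between pad and jar above 24 N).
It fails at once if the robot presses the well block with more than 20 N (contact force between any of the fingers, the arm and well above 20 N).
It fails at once if the jar is dropped instead of set down (contact force between jar and anything else below 0.05 N and linear speed of jar above 0.4 m/s).
It fails at once if another thing on the trolley is shifted by more than 3 cm (distance of any of mortar, tumbler, pestle, opener, bento, cloche from where it was at the start of the episode above 0.03 m).
It also fails if it takes over 67 s, if anything falls off the work surface, if the arm or the gripper's body presses on something with over 40 N, if the wrist force passes 120 N, or if a joint passes its speed limit or range.

## Working session

There is one attempt and no reset: what is moved stays moved. The work goes in short steps, Python scripts to look and compute and a tool call to move; the robot and the scene stay as the last step left them, time stands still between calls to the robot, and variables do not carry over. Pictures are saved under pics/ and viewed, at most 10 in all, crops included, and the job is handed in when it is done.

Besides the shell and the picture viewer there is one more tool, called after "Call:" by a JSON object that holds its "name" and its "arguments", one argument or row to a line. step_arm: Moves the arm, as the interface text tells. Its arguments: {"type":"object","properties":{"plan":{"type":"array"},"newtons":{"type":"number"}},"required":["plan"]}

```bash
ls; mkdir -p pics; python3 - <<'E'
from plant import r, eyes
import cv2
for n in("scene","top"):
    cv2.imwrite(f"pics/{n}0.png",eyes.capture(n)[:,:,::-1]); m=eyes.camera_model(n); print(n,m)
print(r.get_state())
E
```

```text
pics
scene {'fov_y': 47.28571872070357, 'cx': 319.8424902976474, 'cy': 205.64195003926207, 'world_to_cam': array([[ 0.26444351,  0.96432367, -0.0122268 , -0.10996082],
       [-0.70495262,  0.20193753,  0.67989928,  0.38081134],
       [ 0.65811202, -0.17117564,  0.73320357, -1.64666846],
       [ 0.        ,  0.        ,  0.        ,  1.        ]])}
top {'fov_y': 53.510736040214944, 'cx': 323.2082542554359, 'cy': 201.01403118523524, 'world_to_cam': array([[ 0.00459828, -0.99997581,  0.00521854, -0.06559048],
       [ 0.98267916,  0.00548542,  0.18523383, -0.56960366],
       [-0.18525797,  0.00427639,  0.98268062, -0.98003666],
       [ 0.        ,  0.        ,  0.        ,  1.        ]])}
{'time_s': 0.1, 'joints': array([-4.68060703e+01,  2.05876409e+01,  6.39627476e-01, -1.75052289e-02,
       -7.01364744e+01, -1.65067405e+01]), 'qd': array([ 0.03355655, -0.04511314,  0.15600806,  0.05505154,  0.03032853,
        0.01016247]), 'joint_torque': array([-1.32391517e-03, -5.84164917e+01,  2.93753725e+01,  7.01560959e+00,
        1.01236906e-02, -5.28119756e-05]), 'tcp_pos': array([ 0.30293287, -0.60271739,  0.22571821]), 'eef_rot': array([ 1.79914318e+02, -8.22880870e-03, -1.53318765e+02]), 'contact_force': array([0.01785385, 0.36253507, 0.10551323]), 'moment': array([ 0.02002107, -0.05244145, -0.00157653]), 'gripper_force': 0.0, 'gripper_width': 0.08726559714981998}
```

View pics/scene0.png

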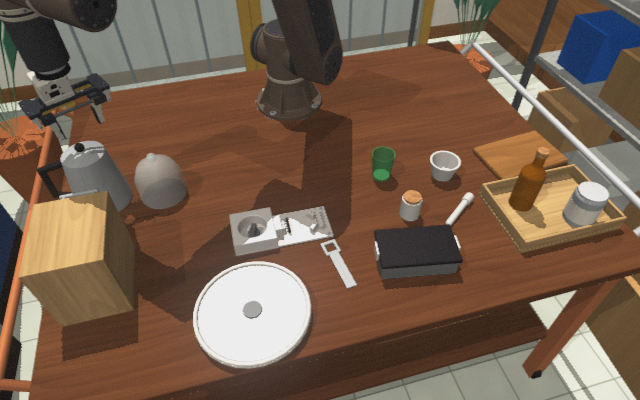

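View pics/top0.png

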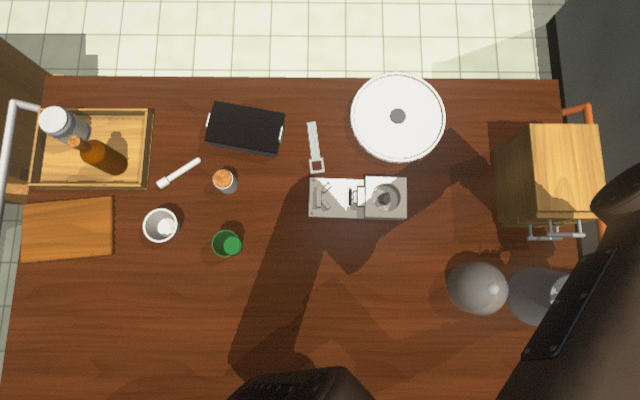

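Scene: jar with cork lid at (411,205) and holder at about (282,229). In the top view the jar is at (225,180), the holder spans (308–407,177–218), and the knob is at about (385,198). I'll zoom in next.

```bash
cat > h.py <<'E'
import numpy as np, cv2
from plant import r, eyes
def model(n):
    m=eyes.camera_model(n); f=200/np.tan(np.radians(m["fov_y"]/2)); return f,m["cx"],m["cy"],np.array(m["world_to_cam"])
def ray(n,u,v):
    f,cx,cy,T=model(n); d=np.array([(u-cx)/f,-(v-cy)/f,-1.]); R=T[:3,:3]
    return -R.T@T[:3,3], R.T@d
def at(n,u,v,z):
    o,d=ray(n,u,v); return (o+d*(z-o[2])/d[2]).round(4)
def pix(n,P):
    f,cx,cy,T=model(n); c=T[:3,:3]@np.array(P)+T[:3,3]; return np.array([cx+f*c[0]/-c[2],cy-f*c[1]/-c[2]]).round(1)
def crop(n,name,u0,v0,u1,v1,k):
    im=eyes.capture(n)[v0:v1,u0:u1,::-1]; cv2.imwrite("pics/"+name,cv2.resize(im,None,fx=k,fy=k,interpolation=cv2.INTER_CUBIC))
E
python3 - <<'E'
from h import *
im=eyes.capture("top")[:,:,::-1]; im2=eyes.capture("scene")[:,:,::-1]
a=cv2.resize(im[165:230,300:415],None,fx=6.9,fy=6.9,interpolation=cv2.INTER_CUBIC)[:300]
a=cv2.resize(im[170:225,302:414],(784,385),interpolation=cv2.INTER_CUBIC)
b=cv2.resize(im[160:190,200:256],(392,210),interpolation=cv2.INTER_CUBIC)
c=cv2.resize(im2[185:215,390:446],(392,210),interpolation=cv2.INTER_CUBIC)
cv2.imwrite("pics/c1.png",np.vstack([a,np.hstack([b,c])]))
cv2.imwrite("pics/c2.png",cv2.resize(im2[195:260,222:342],(780,422),interpolation=cv2.INTER_CUBIC))
E
```

```text
(no output)
```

View pics/c1.png

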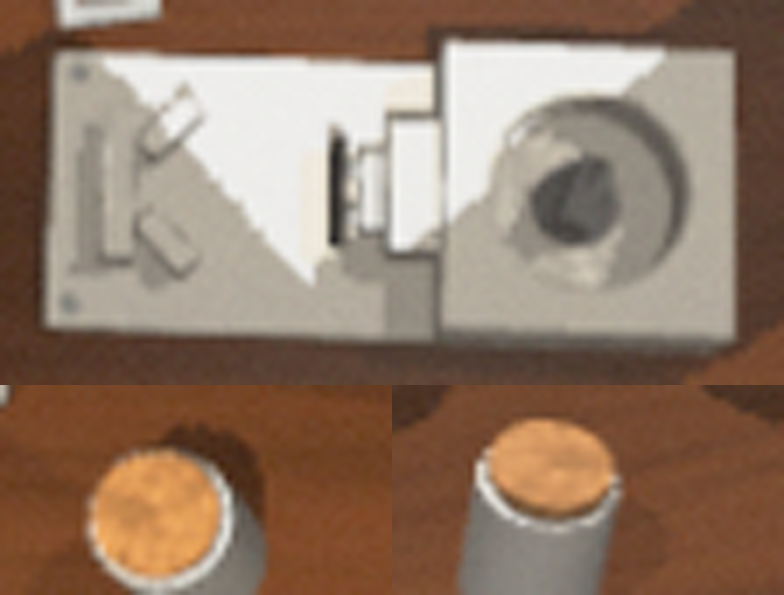

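View pics/c2.png

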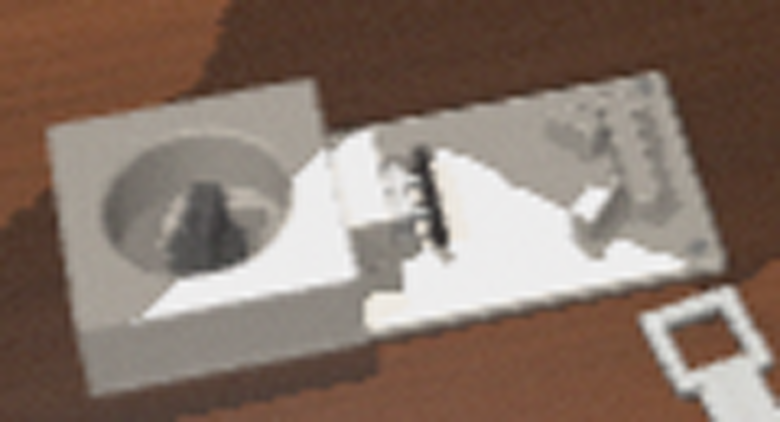

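```bash
python3 - <<'E'
from h import *
from scipy.optimize import least_squares
def up(im,k): 
    g=im.astype(float).mean(2); g=np.clip((g-30)/(150-30),0,1)**.7*255; return cv2.resize(g.astype(np.uint8),(390,390),interpolation=cv2.INTER_CUBIC)
t=np.mean([eyes.capture("top") for _ in range(3)],0); s=np.mean([eyes.capture("scene") for _ in range(3)],0)
cv2.imwrite("pics/k.png",np.hstack([up(t[184:214,370:400],13),up(s[212:242,236:266],13)]))
A=[("top",302+x/7,170+y/7,L) for x,y,L in [(445,40,(55,-45,42)),(737,50,(55,-155,42)),(735,335,(-55,-155,42)),(438,333,(-55,-45,42)),(57,52,(55,105,8)),(45,327,(-55,105,8))]]
B=[("scene",222+x/6.5,195+y/6.5,L) for x,y,L in [(47,128,(-55,-155,42)),(315,80,(-55,-45,42)),(360,277,(55,-45,42)),(80,332,(55,-155,42)),(658,72,(-55,105,8)),(722,268,(55,105,8))]]
def W(p,L):
    c,s_=np.cos(p[2]),np.sin(p[2]); l=np.array(L)/1000; return [p[0]+c*l[0]-s_*l[1],p[1]+s_*l[0]+c*l[1],l[2]]
for S in (A,B,A+B):
    q=least_squares(lambda p:np.concatenate([pix(n,W(p,L))-[u,v] for n,u,v,L in S]),[.57,0,0]); print(q.x[:2],np.degrees(q.x[2]),q.fun.round(1))
p=q.x
print("well",W(p,(0,-100,30)))
# V stop / jar / pad
for x,y in[(345,190)]: print("pad",at("top",302+x/7,170+y/7,.026))
j1=at("top",200+155/7,160+(515-385)/7,.072);j2=at("scene",390+(551-392)/7,185+(464-385)/7,.072);print("jar",j1,j2,j1-j2)
# jar rim bottom of jar in b
print("bounds",at("top",200+90/7,160+130/7,.072),at("top",200+222/7,160+130/7,.072))
E
```

```text
[0.57 0.  ] 0.0 [-49.    5.7 -49.3   4.6 -48.5   4.8 -48.3   4.9 -48.1   6.6 -47.7   7.2]
[0.57 0.  ] 0.0 [ 45.4 -14.5  43.  -15.1  46.8 -16.6  48.8 -16.2  40.7 -15.8  44.  -18.4]
[0.57 0.  ] 0.0 [-49.    5.7 -49.3   4.6 -48.5   4.8 -48.3   4.9 -48.1   6.6 -47.7   7.2
  45.4 -14.5  43.  -15.1  46.8 -16.6  48.8 -16.2  40.7 -15.8  44.  -18.4]
well [np.float64(0.57), np.float64(-0.1), np.float64(0.03)]
pad [ 0.5861 -0.138   0.026 ]
jar [0.6239 0.1985 0.072 ] [0.631  0.1975 0.072 ] [-0.0071  0.001   0.    ]
bounds [0.6238 0.2225 0.072 ] [0.6241 0.1739 0.072 ]
```

View pics/k.png

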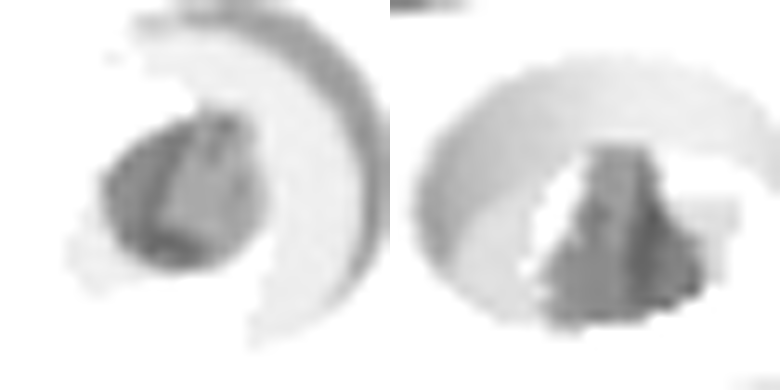

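```bash
sed -i 's/\]).round(1)/])/' h.py; cat > fit.py <<'E'
from h import *
from scipy.optimize import least_squares
A=[("top",302+x/7,170+y/7,L) for x,y,L in [(445,40,(55,-45,42)),(737,50,(55,-155,42)),(735,335,(-55,-155,42)),(438,333,(-55,-45,42)),(57,52,(55,105,8)),(45,327,(-55,105,8))]]
B=[("scene",222+x/6.5,195+y/6.5,L) for x,y,L in [(47,128,(-55,-155,42)),(315,80,(-55,-45,42)),(360,277,(55,-45,42)),(80,332,(55,-155,42)),(658,72,(-55,105,8)),(722,268,(55,105,8))]]
def W(p,L):
    c,s_=np.cos(p[2]),np.sin(p[2]); l=np.array(L)/1000; return [p[0]+c*l[0]-s_*l[1],p[1]+s_*l[0]+c*l[1],l[2]]
def fit(S): return least_squares(lambda p:np.concatenate([pix(n,W(p,L))-[u,v] for n,u,v,L in S]),[.57,0,0])
E
python3 - <<'E'
from fit import *
for S in (A,B,A+B):
    q=fit(S); p=q.x; print(p[:2],np.degrees(p[2]),q.fun.round(1)); print("well",W(p,(0,-100,30)))
P={n:fit(S).x for n,S in(("top",A),("scene",B))}
out=[]
for n,(u0,v0) in {"top":(370,184),"scene":(236,212)}.items():
    g=eyes.capture(n)[v0:v0+30,u0:u0+30,::-1].astype(float); g=(np.clip((g-30)/120,0,1)**.7*255).astype(np.uint8)
    g=cv2.resize(g,(390,390),interpolation=cv2.INTER_CUBIC)
    row=[]
    for a in (0,-20,-40):
        h=g.copy(); cs=[]
        for z in (38,13):
            t=np.radians(a); pts=[]
            for x,y in((14,7),(14,-7),(-14,-7),(-14,7)):
                X=np.cos(t)*x-np.sin(t)*y;Y=np.sin(t)*x+np.cos(t)*y
                pts.append((pix(n,W(P[n],(X,Y-100,z)))-[u0,v0]+.5)*13-.5)
            cv2.polylines(h,[np.int32(pts)],True,(0,255,0) if z==38 else (0,0,255),1)
        row.append(cv2.resize(h,(266,266)))
    out.append(np.hstack(row))
cv2.imwrite("pics/k2.png",np.vstack(out))
E
```

```text
[ 0.58688224 -0.1291926 ] -1.595543412104864 [ 0.1  0.3 -0.4  0.2  0.2  0.3  0.6 -0.8 -0.3 -0.2 -0.2  0.1]
well [np.float64(0.5840978547070255), np.float64(-0.22915382699402478), np.float64(0.03)]
[ 0.5938465  -0.12907024] -1.9621748390393612 [-0.1 -0.1 -0.4 -0.1 -0.5  0.5 -0.8  0.3  0.9 -0.2  0.9 -0.7]
well [np.float64(0.5904225233910837), np.float64(-0.22901160271499343), np.float64(0.03)]
[ 0.58954828 -0.1290557 ] -1.7497272831672763 [ 0.1 -0.6 -0.4 -0.6  0.  -0.5  0.4 -1.7 -0.3 -1.2 -0.3 -1.  -0.3 -1.1
 -0.8 -1.2 -0.7 -0.7 -0.9 -0.8  0.4 -1.4  0.5 -2.1]
well [np.float64(0.5864949023563939), np.float64(-0.22900906946281063), np.float64(0.03)]
```

View pics/k2.png

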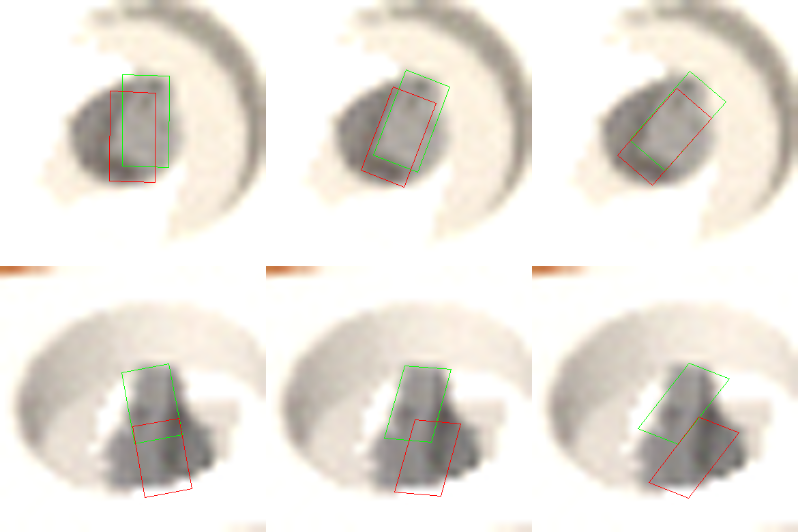

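```bash
python3 - <<'E'
from fit import *
p=fit(A).x; print([ (x*1000).round(1) for x in [np.array(W(p,(0,29,8)))]])
def loc(x,y,z):
    w=at("top",302+x/7,170+y/7,z); d=w[:2]-p[:2]; c,s=np.cos(p[2]),np.sin(p[2]); return (np.array([c*d[0]+s*d[1],-s*d[0]+c*d[1]])*1000).round(1)
for t in[(329,130,.026),(329,245,.026),(345,130,.026),(150,160,.026),(203,113,.026),(145,210,.026),(200,262,.026),(385,115,.04),(385,250,.04)]: print(t,loc(*t))
for n in("bento",):
  for u,v in((208,124),(275,154),(284,115)): print("bento top",at("top",u,v,.061))
print("tumbler",at("top",227,243,.085),"pestle",at("top",200,160,.013),"cloche",at("top",470,288,.1))
print("opener",at("top",317,170,.005))
E
```

```text
[array([ 587.7, -100.2,    8. ])]
(329, 130, 0.026) [22.8 -2.3]
(329, 245, 0.026) [-22.2  -3.2]
(345, 130, 0.026) [23.  -8.4]
(150, 160, 0.026) [ 8.7 66.2]
(203, 113, 0.026) [27.8 46.4]
(145, 210, 0.026) [-11.   67.4]
(200, 262, 0.026) [-30.4  45.9]
(385, 115, 0.04) [ 26.2 -22.5]
(385, 250, 0.04) [-25.9 -23.3]
bento top [0.7768 0.247  0.061 ]
bento top [0.6942 0.0653 0.061 ]
bento top [0.8037 0.0441 0.061 ]
tumbler [0.457  0.1747 0.085 ] pestle [0.6907 0.2775 0.013 ] cloche [ 0.3514 -0.4145  0.1   ]
opener [ 0.6664 -0.0453  0.005 ]
```

Both cameras agree on y, but their x values differ by 7 mm; I'll resolve that by checking against the gripper. I'll move toward the jar first.

Call:
{"name": "step_arm", "arguments": {
  "plan": [
    [-0.87, 0.76, -0.1, -1, 70],
    [-0.87, 0.76, -0.1, -1, 70],
    [-0.87, 0.76, -0.1, -1, 70],
    [-0.87, 0.76, -0.1, -1, 70],
    [-0.87, 0.76, -0.1, -1, 70],
    [-0.87, 0.76, -0.1, -1, 70],
    [-0.87, 0.76, -0.1, -1, 70],
    [-0.87, 0.76, -0.1, -1, 70],
    [-0.87, 0.76, -0.1, -1, 70],
    [-0.87, 0.76, -0.1, -1, 70]
  ],
  "newtons": 15
}}

```text
time_s: 1.43
tcp_pos: [0.4127, -0.3347, 0.2521]
eef_rot: [-179.9, -0.0, -93.1]
contact_force: [0.2, -0.4, -0.2]
gripper_width: 0.0698
gripper_force: 0.0
```

```bash
cat > go.py <<'E'
import sys; from h import *
def go(x,y,z,yaw):
    s=r.get_state(); p=s["tcp_pos"]; w=np.radians(s["eef_rot"][2]); d=np.array([x,y,z])-p
    t=(s["eef_rot"][2]-yaw+180)%360-180
    print(s["time_s"],"tcp",p.round(4),"yaw",s["eef_rot"].round(2),"shares",(np.array([d[0]*np.cos(w)+d[1]*np.sin(w),d[0]*np.sin(w)-d[1]*np.cos(w),-d[2]])/.25).round(4),"turn",(t/60).round(4),"F",s["contact_force"].round(2),"M",s["moment"].round(3),"j6",s["joints"][5].round(1))
if __name__=="__main__": go(*map(float,sys.argv[1:]))
E
python3 go.py .627 .198 .15 -91.7
```

```text
1.4333 tcp [ 0.4127 -0.3347  0.2521] yaw [-1.7994e+02 -1.0000e-02 -9.3070e+01] shares [-2.1738 -0.7418  0.4084] turn -0.0228 F [ 0.16 -0.39 -0.22] M [0.023 0.065 0.086] j6 14.8
```

Call:
{"name": "step_arm", "arguments": {
  "plan": [
    [-1, -0.38, 0.0, -0.02, 68],
    [-1, -0.38, 0.0, -0.02, 68],
    [-1, -0.38, 0.0, -0.02, 68],
    [-1, -0.38, 0.0, -0.02, 68],
    [-1, -0.38, 0.0, -0.02, 68],
    [-1, -0.38, 0.0, -0.02, 68],
    [-1, -0.38, 0.0, -0.02, 68],
    [-1, -0.38, 0.0, -0.02, 68]
  ]
}}

```text
time_s: 2.1
tcp_pos: [0.5229, -0.0889, 0.2513]
eef_rot: [-180.0, 0.0, -92.1]
contact_force: [-0.2, -0.1, -0.5]
gripper_width: 0.0685
gripper_force: 0.0
```

Call:
{"name": "step_arm", "arguments": {
  "plan": [
    [-1, -0.33, 0.3, 0, 68],
    [-1, -0.33, 0.3, 0, 68],
    [-1, -0.33, 0.3, 0, 68],
    [-1, -0.33, 0.3, 0, 68],
    [-1, -0.33, 0.3, 0, 68],
    [-1, -0.33, 0.3, 0, 68],
    [-1, -0.33, 0.3, 0, 68],
    [-1, -0.33, 0.3, 0, 68],
    [-1, -0.33, 0.3, 0, 68]
  ]
}}

```text
time_s: 2.85
tcp_pos: [0.6131, 0.1553, 0.1753]
eef_rot: [179.9, -0.1, -92.1]
contact_force: [-0.1, -0.3, 0.2]
gripper_width: 0.0677
gripper_force: 0.0
```

```bash
python3 - <<'E'
from go import *
go(.625,.198,.15,-91.7)
s=r.get_state(); p=s["tcp_pos"]; out=[]
for n in("top","scene"):
    im=eyes.capture(n)[:,:,::-1].copy(); u,v=pix(n,p); print(n,u,v)
    a,b=int(u)-35,int(v)-30
    c=cv2.resize(im[b:b+60,a:a+70],None,fx=5.6,fy=5.6,interpolation=cv2.INTER_CUBIC)
    yv=np.radians(s["eef_rot"][2]); d=np.array([np.sin(yv),-np.cos(yv),0])
    for q in (p,p+.034*d,p-.034*d):
        uu=(pix(n,q)-[a,b]+.5)*5.6; cv2.drawMarker(c,tuple(np.int32(uu)),(0,255,0),0,10,1)
    out.append(c)
cv2.imwrite("pics/g.png",np.hstack(out))
E
```

```text
2.85 tcp [0.6131 0.1553 0.1753] yaw [ 1.7989e+02 -8.0000e-02 -9.2150e+01] shares [-0.1723 -0.0413  0.1012] turn -0.0075 F [-0.07 -0.3   0.2 ] M [-0.058  0.107 -0.007] j6 -34.0
top 229.6250990059806 172.50440887184493
scene 399.82841943492457 165.93587572756172
```

View pics/g.png

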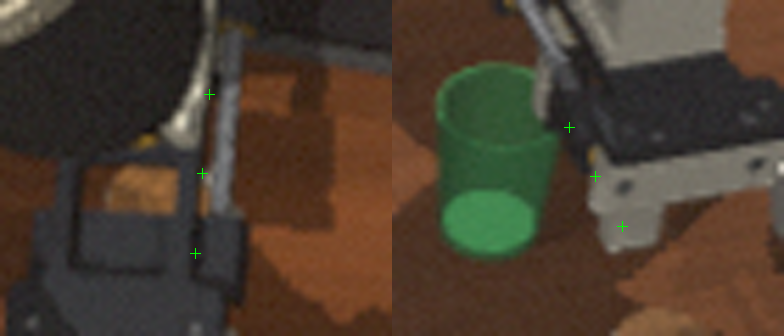

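Call:
{"name": "step_arm", "arguments": {
  "plan": [
    [-0.172, -0.049, 0.05, 0, 74],
    [-0.172, -0.049, 0.1, 0, 74],
    [-0.172, -0.049, 0.2, 0, 74],
    [-0.172, -0.049, 0.3, 0, 74],
    [-0.172, -0.049, 0.4, 0, 74],
    [-0.172, -0.049, 0.48, 0, 74],
    [-0.172, -0.049, 0.53, 0, 74],
    [-0.172, -0.049, 0.55, 0, 74],
    [-0.172, -0.049, 0.55, 0, 74]
  ]
}}

```text
time_s: 3.7
tcp_pos: [0.6267, 0.1966, 0.0387]
eef_rot: [180.0, -0.0, -92.2]
contact_force: [0.3, 0.1, -0.4]
gripper_width: 0.0738
gripper_force: 0.0
```

Call:
{"name": "step_arm", "arguments": {
  "plan": [
    [0, 0, 0, 0, 62],
    [0, 0, 0, 0, 58],
    [0, 0, 0, 0, 52],
    [0, 0, 0, 0, 48],
    [0, 0, 0, 0, 48],
    [0, 0, 0, 0, 48],
    [0, 0, 0, 0, 48]
  ],
  "newtons": 20
}}

```text
time_s: 4.28
tcp_pos: [0.6273, 0.1981, 0.0403]
eef_rot: [-179.9, 0.0, -92.1]
contact_force: [-2.4, -0.4, 5.9]
gripper_width: 0.0537
gripper_force: 20.0
```

```bash
python3 - <<'E'
from go import *
go(.627,.198,.15,-91.7); s=r.get_state(); print(s["gripper_width"],s["gripper_force"])
E
```

```text
4.2833 tcp [0.6273 0.1981 0.0403] yaw [-1.7993e+02  3.0000e-02 -9.2090e+01] shares [ 4.000e-04  1.100e-03 -4.388e-01] turn -0.0065 F [-2.37 -0.35  5.92] M [-0.013  0.908 -0.018] j6 -36.6
0.053675975320069326 20.002330541610718
```

Call:
{"name": "step_arm", "arguments": {
  "plan": [
    [0, 0, -0.02, 0, 48],
    [0, 0, -0.08, 0, 48],
    [0, 0, -0.18, 0, 48],
    [0, 0, -0.3, 0, 48],
    [0.1, 0, -0.36, 0, 48],
    [0.22, 0.02, -0.36, 0, 48],
    [0.34, 0.03, -0.36, 0, 48],
    [0.46, 0.04, -0.36, 0, 48],
    [0.58, 0.05, -0.36, 0, 48],
    [0.7, 0.06, -0.36, 0, 48],
    [0.82, 0.08, -0.36, 0, 48],
    [0.94, 0.1, -0.36, 0, 48]
  ]
}}

```text
time_s: 5.28
tcp_pos: [0.5924, -0.0374, 0.1289]
eef_rot: [180.0, 0.0, -92.1]
contact_force: [0.6, -0.5, -3.3]
gripper_width: 0.0538
gripper_force: 20.0
```

Call:
{"name": "step_arm", "arguments": {
  "plan": [
    [0.1, 0, 0, 0, 48],
    [0.18, 0, 0, 0, 48],
    [0.23, 0, 0, 0, 48],
    [0.254, 0, 0, 0, 48],
    [0.254, 0, 0, 0, 48],
    [0.254, 0, 0, 0, 48]
  ]
}}

```text
time_s: 5.78
tcp_pos: [0.591, -0.0992, 0.1289]
eef_rot: [180.0, 0.0, -92.1]
contact_force: [-0.6, 0.2, -2.8]
gripper_width: 0.0537
gripper_force: 20.0
```

```bash
python3 - <<'E'
from go import *
go(.591,-.1,.048,-91.7); s=r.get_state(); p=s["tcp_pos"]; print(s["gripper_width"],s["gripper_force"])
J=p+[0,0,-.040]   # jar underside
out=[]
for n in("top","scene"):
    im=eyes.capture(n)[:,:,::-1].copy(); u,v=pix(n,J); print(n,u,v)
    a,b=int(u)-35,int(v)-30
    c=cv2.resize(im[b:b+60,a:a+70],None,fx=5.6,fy=5.6,interpolation=cv2.INTER_CUBIC)
    for z in(0,.06,.072):
        R=.027 if z<.07 else .025
        t=np.linspace(0,2*np.pi,60); pts=[(pix(n,J+[R*np.cos(k),R*np.sin(k),z])-[a,b]+.5)*5.6 for k in t]
        cv2.polylines(c,[np.int32(pts)],True,(0,255,0),1)
    print(a,b); out.append(c)
cv2.imwrite("pics/j.png",np.hstack(out))
E
```

```text
5.7833 tcp [ 0.591  -0.0992  0.1289] yaw [ 1.7999e+02  1.0000e-02 -9.2130e+01] shares [ 3.300e-03 -3.000e-04  3.237e-01] turn -0.0071 F [-0.6   0.2  -2.81] M [0.056 0.064 0.03 ] j6 -11.2
0.05370722077586399 19.999357759952545
top 337.7572435160965 190.31420888536368
302 160
scene 300.24997010618875 203.83705528733572
265 173
```

View pics/j.png

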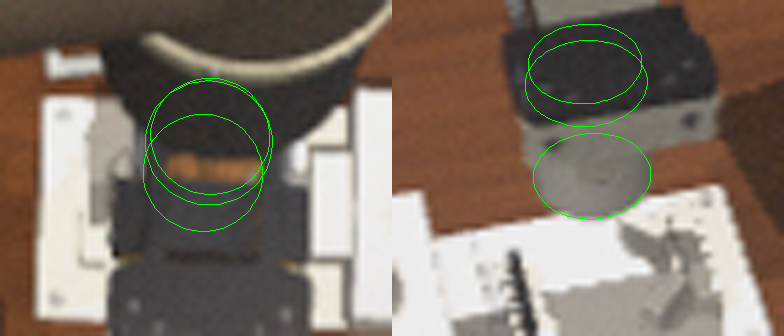

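```bash
python3 - <<'E'
from go import *
s=r.get_state(); J=s["tcp_pos"]+[0,0,-.040]
n="scene"; im=np.mean([eyes.capture(n) for _ in range(3)],0); sat=im[:,:,0]-im[:,:,2]   # red-blue: wood high
t=np.linspace(0,2*np.pi,721); E=np.array([pix(n,J+[.027*np.cos(k),.027*np.sin(k),0]) for k in t])
for u in range(291,312,2):
    lo=E[np.abs(E[:,0]-u)<.3][:,1].max(); col=sat[int(lo)-6:int(lo)+7,u]; 
    print(u,"pred",lo.round(1),int(lo)-6,col.astype(int))
v=int(E[:,1].mean()); print("horizontal",v,E[:,0].min(),E[:,0].max(), sat[v,285:318].astype(int))
E
```

```text
291 pred 207.9 201 [14 16 11 15 18 19 25 44 65 62 56  1  0]
293 pred 209.7 203 [12 11 10 10 12 13 21 46 37  1  0  0  0]
295 pred 210.7 204 [11 10 11 10 11 10 14  8  1  0  0  0  0]
297 pred 211.3 205 [11 12 11 12 12 10  9  1  0  0  0  0  0]
299 pred 211.6 205 [15 11 12 10 10 12 12  3  0  0  0  1  0]
301 pred 211.6 205 [12 10 11 11 11 11 10  3  1  0  1  0  1]
303 pred 211.3 205 [11 11 11 10 10 10 11  1  1  0  1  0  0]
305 pred 210.8 204 [13 11  8 10 10 11  9 11  7  8  8  7  2]
307 pred 209.9 203 [11 10  9 10 10 10  9 13 13 11 14 13 12]
309 pred 208.4 202 [ 8  9  9  8  9  8  5  2  1  9 12 11 12]
311 pred 205.3 199 [28 43 37 37 36 45 46 48 56  5  1  1 12]
horizontal 203 289.9772328184455 310.96437989297414 [66 65 69 67 50 21 11 11 12 13 11 11 10 14 15 16 14 13 13 14 13 14 11 11
  9  9 36 66 71 73 72 72 70]
```

Call:
{"name": "step_arm", "arguments": {
  "plan": [
    [0, -0.008, 0.05, 0, 48],
    [0, -0.008, 0.12, 0, 48],
    [0, -0.008, 0.19, 0, 48],
    [0, -0.008, 0.24, 0, 48],
    [0, -0.008, 0.27, 0, 48],
    [0, -0.008, 0.29, 0, 48],
    [0, -0.008, 0.3, 0, 48],
    [0, -0.008, 0.308, 0, 48],
    [0, -0.008, 0.312, 0, 48],
    [0, -0.008, 0.316, 0, 48],
    [0, -0.008, 0.316, 0, 48],
    [0, -0.008, 0.316, 0, 48]
  ]
}}

```text
time_s: 7.03
tcp_pos: [0.5932, -0.0997, 0.0505]
eef_rot: [-180.0, 0.0, -92.1]
contact_force: [0.5, -0.4, -3.0]
gripper_width: 0.0535
gripper_force: 20.0
```

Call:
{"name": "step_arm", "arguments": {
  "plan": [
    [0, 0, 0.004, 0, 48],
    [0, 0, 0.008, 0, 48],
    [0, 0, 0.008, 0, 48],
    [0, 0, 0.008, 0, 48]
  ]
}}

```text
time_s: 7.37
tcp_pos: [0.5931, -0.0997, 0.0483]
eef_rot: [-180.0, -0.0, -92.1]
contact_force: [-1.0, 0.2, -0.6]
gripper_width: 0.0535
gripper_force: 20.0
```

Call:
{"name": "step_arm", "arguments": {
  "plan": [
    [0, 0, 0.002, 0, 50],
    [0, 0, 0.002, 0, 54],
    [0, 0, 0.002, 0, 56],
    [0, 0, 0.002, 0, 60],
    [0, 0, 0.002, 0, 66],
    [0, 0, 0.002, 0, 74],
    [0, 0, 0, 0, 76],
    [0, 0, -0.1, 0, 76],
    [0, 0, -0.25, 0, 76],
    [0, 0, -0.4, 0, 76],
    [0, 0, -0.55, 0, 76],
    [0, 0, -0.6, 0, 76]
  ]
}}

```text
time_s: 8.37
tcp_pos: [0.5954, -0.1, 0.2044]
eef_rot: [-179.5, -0.0, -92.1]
contact_force: [1.4, -0.6, 0.1]
gripper_width: 0.0762
gripper_force: 0.0
```

```bash
python3 go.py .5885 -.2295 .12 -18
```

```text
8.3667 tcp [ 0.5954 -0.1     0.2044] yaw [-1.7954e+02 -1.0000e-02 -9.2060e+01] shares [0.5189 0.009  0.3377] turn -1.2343 F [ 1.42 -0.6   0.07] M [ 0.029 -0.104 -0.008] j6 -11.2
```

Call:
{"name": "step_arm", "arguments": {
  "plan": [
    [0.52, 0, 0, -1, 20],
    [0.52, 0, 0, -1, 20],
    [0.52, 0, 0, -1, 20],
    [0.52, 0, 0, -1, 20],
    [0.52, 0, 0, -1, 20],
    [0.52, 0, 0, -1, 20],
    [0.52, 0, 0, -1, 20],
    [0.52, 0, 0, -1, 20],
    [0.52, 0, 0, -1, 20]
  ],
  "newtons": 20
}}

```text
time_s: 9.12
tcp_pos: [0.588, -0.2297, 0.1979]
eef_rot: [180.0, 0.0, -31.7]
contact_force: [-0.8, -0.0, 0.0]
gripper_width: 0.0228
gripper_force: 0.0
```

Call:
{"name": "step_arm", "arguments": {
  "plan": [
    [0, 0, 0.1, -0.23, 20],
    [0, 0, 0.2, -0.23, 20],
    [0, 0, 0.3, -0.23, 20],
    [0, 0, 0.3, -0.23, 20]
  ]
}}

```text
time_s: 9.45
tcp_pos: [0.5849, -0.2288, 0.1179]
eef_rot: [180.0, 0.5, -18.4]
contact_force: [-1.0, -0.1, -1.0]
gripper_width: 0.0201
gripper_force: 0.0
```

```bash
python3 - <<'E'
from go import *
go(.5885,-.2295,.06,-18)
n="scene"; a,b=225,150; im=eyes.capture(n)[b:b+105,a:a+130,::-1]; c=cv2.resize(im,None,fx=5.6,fy=5.6,interpolation=cv2.INTER_CUBIC)
s=r.get_state();p=s["tcp_pos"];yv=np.radians(s["eef_rot"][2]); d=np.array([np.sin(yv),-np.cos(yv),0])
def mk(q,col): cv2.drawMarker(c,tuple(np.int32((pix(n,q)-[a,b]+.5)*5.6)),col,0,10,1)
for k in(-.010,.010,-.031,.031): mk(p+k*d,(0,255,0))
J=np.array([.593,-.1005,.008])
for z,R in((0,.027),(.072,.025)):
    cv2.polylines(c,[np.int32([(pix(n,J+[R*np.cos(k),R*np.sin(k),z])-[a,b]+.5)*5.6 for k in np.linspace(0,6.28,50)])],True,(0,255,0),1)
cv2.imwrite("pics/w.png",c)
E
```

```text
9.45 tcp [ 0.5849 -0.2288  0.1179] yaw [179.97   0.46 -18.36] shares [ 0.0146 -0.002   0.2317] turn -0.006 F [-1.04 -0.11 -1.03] M [-0.086  0.401  0.09 ] j6 75.3
```

View pics/w.png

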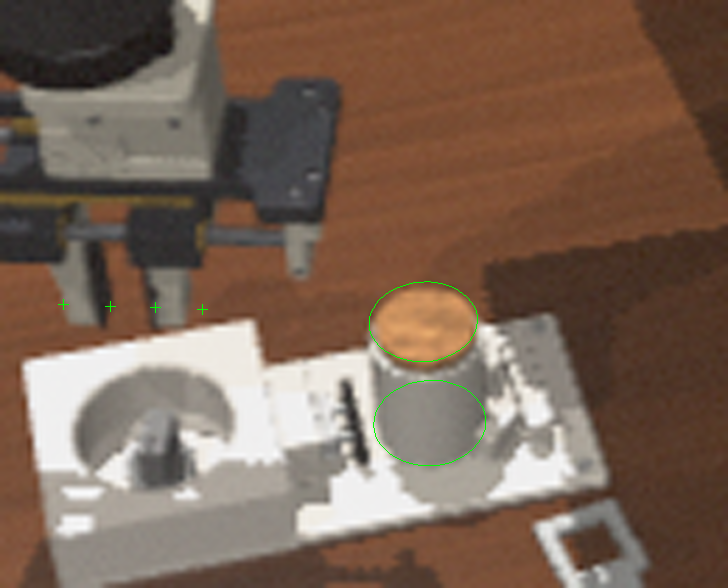

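Call:
{"name": "step_arm", "arguments": {
  "plan": [
    [0, 0, 0.05, 0, 20],
    [0, 0, 0.15, 0, 20],
    [0, 0, 0.2, 0, 20],
    [0, 0, 0.2, 0, 20],
    [0, 0, 0.2, 0, 20]
  ]
}}

```text
time_s: 9.92
tcp_pos: [0.5888, -0.2298, 0.0743]
eef_rot: [180.0, -0.0, -18.3]
contact_force: [1.2, 0.9, 1.5]
gripper_width: 0.0199
gripper_force: 0.0
```

```bash
python3 go.py .5885 -.2295 .018 -18
```

```text
9.9167 tcp [ 0.5888 -0.2298  0.0743] yaw [ 1.7998e+02 -4.0000e-02 -1.8320e+01] shares [-0.0016 -0.0009  0.2252] turn -0.0053 F [1.17 0.93 1.49] M [-0.126  0.118 -0.045] j6 75.3
```

Call:
{"name": "step_arm", "arguments": {
  "plan": [
    [0, 0, 0.06, 0, 20],
    [0, 0, 0.11, 0, 20],
    [0, 0, 0.14, 0, 20],
    [0, 0, 0.155, 0, 20],
    [0, 0, 0.165, 0, 20],
    [0, 0, 0.165, 0, 20]
  ]
}}

```text
time_s: 10.42
tcp_pos: [0.5886, -0.2297, 0.0323]
eef_rot: [180.0, -0.0, -18.3]
contact_force: [0.8, 0.1, 0.3]
gripper_width: 0.02
gripper_force: 0.0
```

Call:
{"name": "step_arm", "arguments": {
  "plan": [
    [0, 0, 0.012, 0, 20],
    [0, 0, 0.024, 0, 20],
    [0, 0, 0.036, 0, 20],
    [0, 0, 0.036, 0, 20]
  ]
}}

```text
time_s: 10.75
tcp_pos: [0.5878, -0.2295, 0.0223]
eef_rot: [180.0, 0.0, -18.3]
contact_force: [0.3, 0.1, -0.6]
gripper_width: 0.02
gripper_force: 0.0
```

No contact so far. I'll go down a little further, then close softly.

Call:
{"name": "step_arm", "arguments": {
  "plan": [
    [0, 0, 0.01, 0, 20],
    [0, 0, 0.02, 0, 20],
    [0, 0, 0.02, 0, 18],
    [0, 0, 0.02, 0, 16],
    [0, 0, 0.02, 0, 13],
    [0, 0, 0.02, 0, 11],
    [0, 0, 0.02, 0, 11],
    [0, 0, 0.02, 0, 11]
  ],
  "newtons": 6
}}

```text
time_s: 11.42
tcp_pos: [0.5881, -0.2295, 0.0178]
eef_rot: [-180.0, -0.0, -18.3]
contact_force: [0.2, 1.2, -2.2]
gripper_width: 0.0145
gripper_force: 5.9
```

```bash
python3 go.py .5885 -.2295 .018 -18; python3 -c "
from plant import r;s=r.get_state();print(s['gripper_width'],s['gripper_force'])"
```

```text
11.4167 tcp [ 0.5881 -0.2295  0.0178] yaw [-179.99   -0.    -18.32] shares [ 0.0014 -0.0003 -0.0009] turn -0.0053 F [ 0.19  1.25 -2.21] M [ 0.326 -0.079 -0.085] j6 75.3
0.014527412930426097 5.939384975354187
```

Call:
{"name": "step_arm", "arguments": {
  "plan": [
    [0, 0, 0, 0, 11],
    [0, 0, 0, 0, 11],
    [0, 0, 0, 0.08, 11],
    [0, 0, 0, 0.16, 11],
    [0, 0, 0, 0.24, 11],
    [0, 0, 0, 0.32, 11],
    [0, 0, 0, 0.4, 11],
    [0, 0, 0, 0.48, 11],
    [0, 0, 0, 0.56, 11],
    [0, 0, 0, 0.56, 11],
    [0, 0, 0, 0.56, 11]
  ],
  "newtons": 25
}}

```text
time_s: 12.33
tcp_pos: [0.5873, -0.2301, 0.0177]
eef_rot: [179.9, 0.0, -51.8]
contact_force: [-2.6, -4.3, 0.1]
gripper_width: 0.0142
gripper_force: 24.9
```

```bash
python3 go.py .5885 -.2295 .018 -18
```

```text
12.3333 tcp [ 0.5873 -0.2301  0.0177] yaw [ 1.7993e+02  3.0000e-02 -5.1780e+01] shares [ 0.0009 -0.0051 -0.001 ] turn -0.563 F [-2.58 -4.3   0.07] M [-1.517  1.067 -0.094] j6 41.9
```

Call:
{"name": "step_arm", "arguments": {
  "plan": [
    [0, 0, 0, 0.05, 11],
    [0, 0, 0, 0.1, 11],
    [0, 0, 0, 0.15, 11],
    [0, 0, 0, 0.2, 11],
    [0, 0, 0, 0.25, 11],
    [0, 0, 0, 0.3, 11],
    [0, 0, 0, 0.35, 11],
    [0, 0, 0, 0.4, 11]
  ]
}}

```text
time_s: 13.0
tcp_pos: [0.5866, -0.2304, 0.0177]
eef_rot: [179.8, 0.0, -75.9]
contact_force: [-5.0, -5.6, 0.4]
gripper_width: 0.0138
gripper_force: 24.9
```

```bash
python3 go.py .5885 -.2295 .018 -18
```

```text
13.0 tcp [ 0.5866 -0.2304  0.0177] yaw [179.84   0.   -75.88] shares [-0.0018 -0.0082 -0.0011] turn -0.9646 F [-4.98 -5.6   0.43] M [-2.14   1.798  0.174] j6 17.8
```

Call:
{"name": "step_arm", "arguments": {
  "plan": [
    [0.002, 0.007, 0, 0.04, 11],
    [0.002, 0.007, 0, 0.08, 11],
    [0.002, 0.007, 0, 0.12, 11],
    [0.002, 0.007, 0, 0.16, 11],
    [0.002, 0.007, 0, 0.2, 11],
    [0.002, 0.007, 0, 0.24, 11]
  ]
}}

```text
time_s: 13.5
tcp_pos: [0.5861, -0.2306, 0.0177]
eef_rot: [180.0, -0.0, -90.2]
contact_force: [-2.3, -2.7, -0.0]
gripper_width: 0.0141
gripper_force: 24.9
```

```bash
python3 - <<'E'
from go import *
go(.5885,-.2295,.018,-18)
for i in range(6):
    eyes.capture("scene"); print(r.get_state()["moment"][2].round(3),end=" ")
s=r.get_state(); print(s["eef_rot"][2],s["contact_force"])
E
```

```text
13.5 tcp [ 0.5861 -0.2306  0.0177] yaw [179.95  -0.   -90.24] shares [-0.0044 -0.0097 -0.001 ] turn -1.204 F [-2.34 -2.75 -0.04] M [-0.567  0.837  0.121] j6 3.5
0.099 -0.041 -0.04 -0.092 -0.085 -0.05 -90.21213347025005 [-3.12176074 -1.94398336  1.07069757]
```

Call:
{"name": "step_arm", "arguments": {
  "plan": [
    [0, 0.003, 0, 0.03, 11],
    [0, 0.003, 0, 0.06, 11],
    [0, 0.003, 0, 0.09, 11],
    [0, 0.003, 0, 0.12, 11],
    [0, 0.003, 0, 0.15, 11]
  ]
}}

```text
time_s: 14.22
tcp_pos: [0.5857, -0.2305, 0.0177]
eef_rot: [180.0, -0.0, -99.3]
contact_force: [-1.8, -1.4, -0.5]
gripper_width: 0.0136
gripper_force: 24.9
```

```bash
cat > m.py <<'E'
from plant import r,eyes; s=r.get_state(); a=[s["moment"][2]]; 
for i in range(5): eyes.capture("top"); a.append(r.get_state()["moment"][2])
import numpy as np; print(s["eef_rot"][2].round(2),s["contact_force"].round(1),np.round(a,3),r.get_state()["time_s"],np.mean(a[2:]).round(3))
E
python3 m.py
```

```text
-99.3 [-1.8 -1.4 -0.5] [ 0.127  0.079  0.023  0.006 -0.009 -0.018] 14.4667 0.0
```

Call:
{"name": "step_arm", "arguments": {
  "plan": [
    [0, 0, 0, 0.03, 11],
    [0, 0, 0, 0.06, 11],
    [0, 0, 0, 0.09, 11],
    [0, 0, 0, 0.12, 11],
    [0, 0, 0, 0.15, 11]
  ]
}}

```text
time_s: 14.88
tcp_pos: [0.5855, -0.2304, 0.0178]
eef_rot: [180.0, -0.0, -108.3]
contact_force: [-3.8, -1.1, -0.4]
gripper_width: 0.0137
gripper_force: 24.9
```

```bash
python3 m.py
```

```text
-108.32 [-3.8 -1.1 -0.4] [ 0.145  0.088 -0.004 -0.026 -0.029 -0.029] 15.1333 -0.022
```

Call:
{"name": "step_arm", "arguments": {
  "plan": [
    [0, 0.004, 0, 0.03, 11],
    [0, 0.004, 0, 0.06, 11],
    [0, 0.004, 0, 0.09, 11],
    [0, 0.004, 0, 0.12, 11],
    [0, 0.004, 0, 0.15, 11]
  ]
}}

```text
time_s: 15.55
tcp_pos: [0.5852, -0.2303, 0.0178]
eef_rot: [-180.0, 0.0, -117.3]
contact_force: [-2.4, -3.2, -1.3]
gripper_width: 0.0138
gripper_force: 24.9
```

```bash
python3 m.py
```

```text
-117.32 [-2.4 -3.2 -1.3] [ 0.142  0.067  0.019 -0.069 -0.095 -0.008] 15.8 -0.038
```

Call:
{"name": "step_arm", "arguments": {
  "plan": [
    [0, 0, 0, 0.03, 11],
    [0, 0, 0, 0.06, 11],
    [0, 0, 0, 0.09, 11],
    [0, 0, 0, 0.12, 11]
  ]
}}

```text
time_s: 16.13
tcp_pos: [0.5849, -0.2302, 0.0178]
eef_rot: [-180.0, 0.0, -124.5]
contact_force: [-1.0, -2.4, -1.9]
gripper_width: 0.0139
gripper_force: 25.0
```

```bash
python3 m.py
```

```text
-124.52 [-1.  -2.4 -1.9] [ 0.141  0.049  0.013 -0.016 -0.029 -0.052] 16.3833 -0.021
```

Call:
{"name": "step_arm", "arguments": {
  "plan": [
    [0, 0, 0, 0.03, 11],
    [0, 0, 0, 0.06, 11],
    [0, 0, 0, 0.09, 11],
    [0, 0, 0, 0.12, 11]
  ]
}}

```text
time_s: 16.72
tcp_pos: [0.5847, -0.23, 0.0178]
eef_rot: [180.0, -0.0, -131.7]
contact_force: [-0.9, -0.3, -2.2]
gripper_width: 0.0139
gripper_force: 25.0
```

```bash
python3 m.py
```

```text
-131.72 [-0.9 -0.3 -2.2] [ 0.171  0.148  0.002  0.039 -0.031  0.028] 16.9667 0.01
```

Call:
{"name": "step_arm", "arguments": {
  "plan": [
    [0, 0, 0, 0.03, 11],
    [0, 0, 0, 0.06, 11],
    [0, 0, 0, 0.09, 11],
    [0, 0, 0, 0.12, 11]
  ]
}}

```text
time_s: 17.3
tcp_pos: [0.5846, -0.2299, 0.0177]
eef_rot: [180.0, -0.0, -138.9]
contact_force: [-2.6, 0.1, -1.0]
gripper_width: 0.014
gripper_force: 25.0
```

```bash
python3 m.py
```

```text
-138.92 [-2.6  0.1 -1. ] [ 0.238  0.194  0.121  0.095 -0.018  0.043] 17.55 0.06
```

Call:
{"name": "step_arm", "arguments": {
  "plan": [
    [0, 0, 0, 0.007, 11],
    [0, 0, 0, 0.014, 11],
    [0, 0, 0, 0.021, 11]
  ]
}}

```text
time_s: 17.8
tcp_pos: [0.5846, -0.2299, 0.0177]
eef_rot: [180.0, -0.0, -140.2]
contact_force: [-2.6, 3.7, 0.9]
gripper_width: 0.0139
gripper_force: 25.0
```

```bash
python3 m.py
```

```text
-140.19 [-2.6  3.7  0.9] [0.24  0.237 0.24  0.218 0.246 0.233] 18.05 0.234
```

Call:
{"name": "step_arm", "arguments": {
  "plan": [
    [0, 0, 0, -0.03, 11],
    [0, 0, 0, -0.05, 11],
    [0, 0, 0, -0.07, 11],
    [0, 0, 0, -0.09, 11]
  ]
}}

```text
time_s: 18.38
tcp_pos: [0.5847, -0.23, 0.0177]
eef_rot: [180.0, -0.0, -134.7]
contact_force: [-3.1, 3.3, -0.7]
gripper_width: 0.014
gripper_force: 24.9
```

```bash
python3 m.py
```

```text
-134.71 [-3.1  3.3 -0.7] [-0.029  0.061  0.03   0.097  0.092  0.059] 18.6333 0.069
```

Call:
{"name": "step_arm", "arguments": {
  "plan": [
    [0, 0, 0, -0.007, 11],
    [0, 0, 0, -0.014, 11],
    [0, 0, 0, -0.021, 11]
  ]
}}

```text
time_s: 18.88
tcp_pos: [0.5847, -0.2301, 0.0177]
eef_rot: [180.0, 0.0, -133.5]
contact_force: [-3.1, 4.1, -0.2]
gripper_width: 0.0134
gripper_force: 24.9
```

```bash
python3 m.py
```

```text
-133.49 [-3.1  4.1 -0.2] [-0.021 -0.024  0.026  0.011  0.012  0.022] 19.1333 0.018
```

Call:
{"name": "step_arm", "arguments": {
  "plan": [
    [0, 0, 0, 0.007, 11],
    [0, 0, 0, 0.014, 11],
    [0, 0, 0, 0.021, 11],
    [0, 0, 0, 0.028, 11],
    [0, 0, 0, 0.035, 11]
  ]
}}

```text
time_s: 19.55
tcp_pos: [0.5847, -0.2301, 0.0178]
eef_rot: [180.0, -0.0, -135.6]
contact_force: [-4.1, 3.9, -0.1]
gripper_width: 0.0139
gripper_force: 25.0
```

```bash
python3 m.py
```

```text
-135.61 [-4.1  3.9 -0.1] [0.249 0.23  0.247 0.205 0.187 0.219] 19.8 0.215
```

Call:
{"name": "step_arm", "arguments": {
  "plan": [
    [0, 0, 0, -0.03, 11],
    [0, 0, 0, -0.06, 11],
    [0, 0, 0, -0.09, 11],
    [0, 0, 0, -0.12, 11],
    [0, 0, 0, -0.135, 11],
    [0, 0, 0, -0.142, 11],
    [0, 0, 0, -0.149, 11],
    [0, 0, 0, -0.156, 11],
    [0, 0, 0, -0.163, 11],
    [0, 0, 0, -0.17, 11]
  ]
}}

```text
time_s: 20.63
tcp_pos: [0.5849, -0.2302, 0.0178]
eef_rot: [-180.0, 0.0, -125.4]
contact_force: [-2.5, 1.3, -1.5]
gripper_width: 0.0137
gripper_force: 24.9
```

```bash
python3 m.py
```

```text
-125.39 [-2.5  1.3 -1.5] [-0.108 -0.038 -0.056 -0.017 -0.002  0.006] 20.8833 -0.017
```

Call:
{"name": "step_arm", "arguments": {
  "plan": [
    [0, 0, 0, 0.007, 11],
    [0, 0, 0, 0.014, 11],
    [0, 0, 0, 0.021, 11],
    [0, 0, 0, 0.028, 11],
    [0, 0, 0, 0.035, 11]
  ]
}}

```text
time_s: 21.3
tcp_pos: [0.5849, -0.2302, 0.0178]
eef_rot: [-180.0, 0.0, -127.6]
contact_force: [-1.8, 2.6, -3.4]
gripper_width: 0.0137
gripper_force: 25.0
```

```bash
python3 m.py
```

```text
-127.55 [-1.8  2.6 -3.4] [0.212 0.201 0.124 0.134 0.144 0.157] 21.55 0.14
```

```bash
cat > q.py <<'E'
from plant import r; s=r.get_state(); print(s["eef_rot"][2].round(2),s["moment"].round(3),s["contact_force"].round(1),s["qd"][5].round(2),s["time_s"])
E
python3 q.py
```

```text
-127.51 [0.551 0.743 0.157] [-1.9  1.8 -3.9] 0.01 21.55
```

Call:
{"name": "step_arm", "arguments": {
  "plan": [
    [0, 0, 0, 0.01, 11],
    [0, 0, 0, 0.02, 11]
  ]
}}

```text
time_s: 21.72
tcp_pos: [0.5848, -0.2302, 0.0178]
eef_rot: [180.0, -0.0, -128.8]
contact_force: [-1.4, 2.5, -3.5]
gripper_width: 0.014
gripper_force: 25.0
```

```bash
python3 q.py
```

```text
-128.76 [0.706 0.77  0.173] [-1.4  2.5 -3.5] -7.5 21.7167
```

Call:
{"name": "step_arm", "arguments": {
  "plan": [
    [0, 0, 0, 0.01, 11],
    [0, 0, 0, 0.02, 11]
  ]
}}

```text
time_s: 21.88
tcp_pos: [0.5848, -0.2301, 0.0178]
eef_rot: [180.0, 0.0, -130.0]
contact_force: [-2.0, 2.2, -3.9]
gripper_width: 0.0138
gripper_force: 25.0
```

```bash
python3 q.py
```

```text
-129.97 [0.758 0.758 0.204] [-2.   2.2 -3.9] -7.15 21.8833
```

Call:
{"name": "step_arm", "arguments": {
  "plan": [
    [0, 0, 0, -0.01, 11],
    [0, 0, 0, -0.02, 11],
    [0, 0, 0, -0.03, 11],
    [0, 0, 0, -0.04, 11]
  ]
}}

```text
time_s: 22.22
tcp_pos: [0.5848, -0.2302, 0.0177]
eef_rot: [180.0, 0.0, -127.5]
contact_force: [-1.7, 2.0, -4.3]
gripper_width: 0.0137
gripper_force: 24.9
```

```bash
python3 q.py
```

```text
-127.45 [ 0.682  0.711 -0.049] [-1.7  2.  -4.3] 7.07 22.2167
```

Call:
{"name": "step_arm", "arguments": {
  "plan": [
    [0, 0, 0, -0.01, 11],
    [0, 0, 0, -0.02, 11]
  ]
}}

```text
time_s: 22.38
tcp_pos: [0.5849, -0.2302, 0.0178]
eef_rot: [-180.0, 0.0, -126.3]
contact_force: [-0.9, 1.2, -4.1]
gripper_width: 0.0137
gripper_force: 24.9
```

```bash
python3 q.py
```

```text
-126.25 [ 0.598  0.624 -0.017] [-0.9  1.2 -4.1] 7.15 22.3833
```

Call:
{"name": "step_arm", "arguments": {
  "plan": [
    [0, 0, 0, -0.01, 11],
    [0, 0, 0, -0.02, 11]
  ]
}}

```text
time_s: 22.55
tcp_pos: [0.5849, -0.2302, 0.0178]
eef_rot: [-180.0, 0.0, -125.1]
contact_force: [-2.4, 1.1, -5.5]
gripper_width: 0.0143
gripper_force: 24.9
```

```bash
python3 q.py
```

```text
-125.05 [ 0.501  0.552 -0.051] [-2.4  1.1 -5.5] 7.19 22.55
```

Call:
{"name": "step_arm", "arguments": {
  "plan": [
    [0, 0, 0, 0, 16],
    [0, 0, 0, 0, 19],
    [0, 0, 0, 0, 20],
    [0, 0, 0, 0, 20],
    [0, 0, -0.01, 0, 20],
    [0, 0, -0.04, 0, 20],
    [0, 0, -0.1, 0, 20],
    [0, 0, -0.2, 0, 20],
    [0, 0, -0.3, 0, 20],
    [0, 0, -0.42, 0, 20],
    [0, 0, -0.54, 0, 20],
    [0, 0, -0.6, 0, 20]
  ]
}}

```text
time_s: 23.55
tcp_pos: [0.5865, -0.2308, 0.173]
eef_rot: [-179.7, 0.1, -125.1]
contact_force: [0.7, 0.1, 0.2]
gripper_width: 0.0201
gripper_force: 0.0
```

```bash
python3 q.py; python3 - <<'E'
from h import *
crop("scene","f.png",225,150,355,255,5.6)
E
```

```text
-125.07 [-0.048 -0.11   0.064] [0.7 0.1 0.2] -0.02 23.55
```

View pics/f.png

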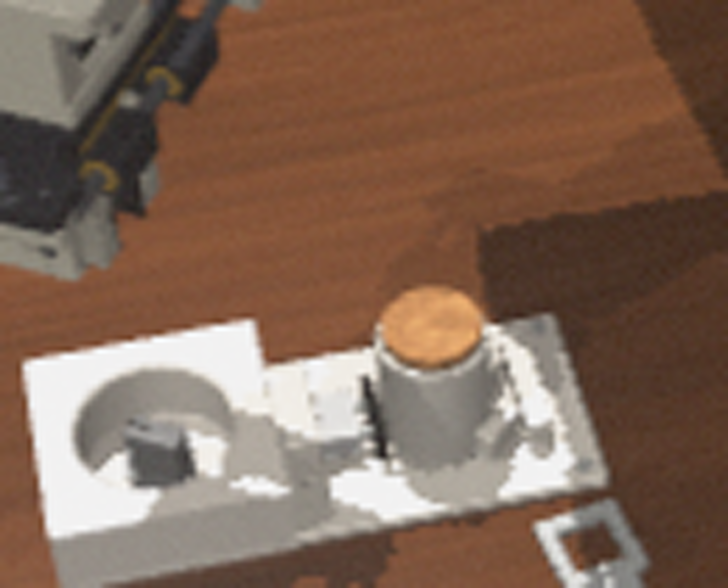

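The jar stands upright (cork at about (432,325) in the crop) with the pad against it at (378,425), and the fingers are clear. I'll check the moment sensor's zero before handing in.

```bash
python3 - <<'E'
from h import *
a=[]
for i in range(16): eyes.capture("top"); a.append(r.get_state()["moment"][2])
print(np.mean(a),np.std(a),np.round(a,3))
E
```

```text
0.01304454045132901 0.03476427071892668 [ 0.031  0.032  0.089  0.026  0.015 -0.072  0.024 -0.018 -0.012  0.018
  0.047 -0.     0.045  0.01  -0.007 -0.019]
```

```bash
python3 -c "
from plant import workorder; print(workorder.close_job())"
```

```text
the job is handed in; nothing more can be done
None
```

I set the jar upright in the bay, let go of it and clamped it against the V stop at roughly 11 N (±2 N), then handed the job in; the hand-in gave no verdict. The squeeze is estimated from noisy knob-moment readings: it probably peaked at 17–19 N while turning (limit 24 N) before I backed the knob off.

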